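# Rock the stuck softener insert out of the dispenser tray

## Robot

A 6-joint arm with a two-finger parallel gripper is mounted at the origin on the work surface. World frame = base frame: x ahead of the robot, y to its left, z up, the work surface at z = 0. Lengths are in m, angles in rad, forces in N, time in s.
With the tool pointing down it reaches from about 0.375 to 0.975 m from the base axis. Payload 3.8 kg.
Tool frame: the origin (TCP) lies at the very end of the fingers, on their centre line; the grasp point (between the pads) lies 19 mm behind it; z points along the fingers, y is the line along which they close (so a half turn about z gives the same grasp; the last joint's range is limited). The gripper opens to 85 mm and grips with 20 to 120 N. Pads are 22 mm wide; open, the fingers measure 114 mm over their backs; the gripper's body (76 mm by 85 mm) begins 54 mm behind the grasp point. The pads swing forward as they close: fully open they stand 13 mm farther back than shut.
Start: joints at [-1.271, 0.264, 1.604, -0, 1.274, -0.037], TCP at [0.223, -0.637, 0.2] pointing down, gripper open.
Joint ranges: [-2.63, 2.63], [-0.94, 2.18], [0.31, 2.57], [-1.31, 4.45], [0, 2.66], [-2.55, 2.55]. Speed limits (rad/s): [2.57, 2.57, 3.14, 3.14, 3.14, 3.14].

## Interface

Orientations are given as a rotation vector (axis times angle).
In Python, from workcell import bot gives the robot as it stands. The module is installed in compiled form; this text tells all that it offers.
- The arm moves only by the shell command python3 -m jog 'ROWS' [OPENING] [FORCE]. ROWS is a JSON list that holds a single list of rows (three levels of brackets), with 1 to 5 rows, each of 4 numbers: dx, dy, dz in m, then a turn about the tool's z in rad; each row shifts and turns the commanded pose from where the row before left it, along the tool's axes as they then stand; what a row does not reach is not made up. A row lasts 1/8 s, in which the tool goes at most 0.0625 m and 0.188 rad, less where a joint would pass 70% of its speed; a pose out of reach is approached as far as the arm can. OPENING is the opening from 0.0 (shut) to 1.0 (fully open), set as the command begins (- or left out keeps the last). The fingers move at their own pace and stop on an object; FORCE is the grip in N (left out, the last holds). Time passes only in rows, so rows that do not move let the fingers close. It prints the time, the measured TCP pose, the force, the opening and the grip force at its end. Input that does not fit is refused with a message, and nothing moves.
- bot.read_state(): the state, without advancing time (a new reading comes with each control period).
- bot.read_camera(name): name is "scene" or "top" or "wrist"; returns the picture (400x640x3 uint8, red, green, blue); there is no depth.
- bot.camera_info(name): a dict with "intrinsics" (3x3 intrinsics, pixels), "extrinsics" (4x4, takes a point from camera to world coordinates). Camera axes: x right, y down, z forward; pixel columns grow to the right and rows downward; lengths in m; the calibration is good to about 2 mm. A picture is of the moment at which its call begins: read the wrist's pose just before it. camera_info takes no time and is no camera call; for the wrist camera it gives the pose at the moment of the call.
- bot.finish_job(): hands the job in; it is judged then, once.
Trained networks look in the newest picture that a camera, given by its name, has taken for a name from the list of things; names that differ only in an ending like _2 or _b are one class to them, and where a whole thing is asked for, a point or a joint stands for the part that bears it (a point fixed in the world has none). Each returns a list of dicts, best first, with "conf" (0 to 1); they miss things now and then, are a little off and sometimes report something else, mostly with a low value. They report only what shows in the picture. A call takes as long as a camera call. They do not tell look-alikes from the thing itself.
- bot.search_frame(camera, thing): "box" ([left, top, right, bottom] in pixels, round what is visible of it).
- bot.regions_of(camera, thing): "pixels" (400x640 bool, what is visible of it) and "box" ([left, top, right, bottom] in pixels, round what is visible of it).
- bot.spot_point(camera, thing): "pixel" ([row, column] in pixels: a listed point, or the origin of a listed thing).
The state is a dict: "time": time; "q": joint angles; "joint_vel": joint speeds; "joint_torque": joint torques, N m; "tool_pos": TCP position; "tcp_rot": TCP orientation; "wrist_force": force on the tool from outside, world axes, zero at the start; "torque": the same for the moment, N m; "width": opening from 0.0 (shut) to 1.0 (fully open); "grip_force": force on a finger pad.
Only numpy, scipy, OpenCV 4.12 (cv2) and the standard library are available. Lean on these libraries where they do the work, as an engineer would, in place of code of your own. Each camera call takes 0.05 s, during which the arm holds its last target. There are 200 camera calls.

## Task

The blue softener insert is stuck in the pocket of the washing machine's dispenser tray: rock it by its tab from side to side, towards one orange clip and then the other, until both clips have been pushed back and it comes free. Then lift it out and finish while still holding it in the gripper, upright and still, just clear above its pocket (a couple of centimetres above the pocket's rim), and leave the other things where they are.

Things in the scene. Friction and masses are not known exactly. Their poses are not given: they have to be found in the camera images.
- tray: white dispenser tray, 150 x 230 mm, on a 200 x 256 mm metal base plate, fixed to the bench. Origin: on the bench surface under the centre of the insert's pocket (mid-tray); z up, x to the tray's back, y to its left (towards clip_left). Tray walls are 52 mm high at most, except the pocket's; an open compartment on each y side, walls 44 mm high.
- pocket (a point): centre of the mouth of the insert's pocket, at its rim, 59 mm above the bench; axes as the tray's. The pocket is an upright rectangular well, floor 8 mm above the bench; inside it is 31.5 mm along x and 41.5 mm along y (61 mm along y from 38 mm above the bench upwards, where the orange clips slide).
- insert: blue softener insert, 70 g, 95.5 mm tall, seated in the pocket, axes as the tray's (half-turn symmetric). Origin: centre of underside. 30 mm along x. Foot rounded below, 38 mm along y up to flat shoulders at height 25 mm; neck 28 mm along y to 54 mm; tab above. Rocks about the line along x 19 mm above its underside, up to 0.3 rad towards +y or -y. Clips leave it about 6 mm of play upwards.
- insert_tab (a point): centre of the insert's grip tab, 75.5 mm above its underside; axes as the insert's. Tab: 12 mm thick along x, 26 mm along y, from 54 to 95.5 mm above the underside. Grip it from above, fingers closing along x; all of the tray lies lower than the tab (rim 3 mm below the tab's foot).
- clip_left (a joint): orange clip at the pocket's +y side, slides outwards (+y) 0 to 8 mm; 0: inner face 14.5 mm from the pocket's centre. At 39 to 57 mm above the bench it stands over the insert's shoulder and blocks a straight pull. About 9 N moves it; it stays where pushed. The shoulder passes at 5 mm or more: the insert leaning 0.2 rad towards it; 0.25 rad gives 6 to 7 mm.
- clip_right (a joint): the same clip on the pocket's -y side, sliding outwards (-y), 0 to 8 mm
- cup: green dosing cup, 52 mm across, 40 mm high, stands in the tray's left (+y) compartment; leave alone
- tablet: white descaling tablet, 32 mm across, 12 mm high, lies in the tray's right (-y) compartment; leave alone
- softener: blue bottle with white cap, 72 mm across, 170 mm high, stands on the bench; leave alone
- stain_jar: white jar with orange lid, 80 mm across, 110 mm high, stands on the bench; leave alone
- screwdriver: screwdriver lying on the bench; leave alone
- brush: brush lying on the bench; leave alone
- spare: white and grey spare insert of the same shape, standing on the bench beyond the tray; leave alone
There are look-alikes about, which are no part of the job. There is more than one size of the insert; the job needs the larger.

How it is judged:
By the outcome, as a careful person would: the job done as asked, in the order asked, and still so for the second after the job is handed in, while the arm keeps its last pose, push and grip.
It also fails if it takes over 45 s, if anything falls off the work surface, if the arm or the gripper's body presses on something with over 40 N, if the wrist force passes 120 N, or if a joint passes its speed limit or range.

## Working session

There is one attempt and no reset: what is moved stays moved. The work goes in short steps, Python scripts to look and compute and a shell command to move; the robot and the scene stay as the last step left them, time stands still between calls to the robot, and variables do not carry over. Pictures are saved under pics/ and viewed, at most 10 in all, crops included, and the job is handed in when it is done.

```bash
mkdir -p pics; cat > h.py <<'E'
import numpy as np, cv2
from workcell import bot
from scipy.spatial.transform import Rotation as R
def ray(cam,px,info=None):
    i=info or bot.camera_info(cam); K=np.array(i["intrinsics"]);T=np.array(i["extrinsics"])
    d=T[:3,:3]@np.linalg.solve(K,[px[1],px[0],1.]); return T[:3,3],d
def atz(cam,px,z,info=None):
    o,d=ray(cam,px,info); return o+d*(z-o[2])/d[2]
def proj(cam,P,info=None):
    i=info or bot.camera_info(cam); K=np.array(i["intrinsics"]);T=np.linalg.inv(np.array(i["extrinsics"]))
    p=K@(T[:3,:3]@np.asarray(P)+T[:3,3]); return (p[:2]/p[2])[::-1]
def save(cam,name):
    im=bot.read_camera(cam); cv2.imwrite(f"pics/{name}.png",im[:,:,::-1]); return im
E
python3 - <<'E'
from h import *
for c in ("top","scene"):
    save(c,c+"0")
    for t in ("insert","tray","spare"):
        for r in bot.search_frame(c,t)[:4]: print(c,t,np.round(r["box"]),round(r["conf"],2))
    for t in ("insert_tab","pocket","insert","clip_left","clip_right","tray"):
        for r in bot.spot_point(c,t)[:4]: 
            z={"insert_tab":.0835,"pocket":.059,"insert":.008}.get(t,.048)
            print(c,t,np.round(r["pixel"]),round(r["conf"],2),np.round(atz(c,r["pixel"],z),3))
    print(np.round(bot.camera_info(c)["extrinsics"],3).tolist())
s=bot.read_state();print(s["time"],s["tool_pos"],s["tcp_rot"])
E
```

```text
top insert [416. 243. 426. 249.] 0.4
top tray [281. 216. 390. 313.] 0.61
top tray [329. 256. 336. 263.] 0.51
top spare [353. 147. 371. 164.] 0.8
top insert_tab [261. 341.] 0.71 [ 0.45  -0.072  0.084]
top insert_tab [161. 248.] 0.66 [0.724 0.167 0.084]
top insert_tab [245. 426.] 0.6 [ 0.487 -0.292  0.084]
top pocket [262. 337.] 0.97 [ 0.452 -0.066  0.059]
top pocket [246. 318.] 0.7 [ 0.494 -0.016  0.059]
top pocket [259. 342.] 0.48 [ 0.458 -0.077  0.059]
top insert [234. 151.] 0.72 [0.544 0.447 0.008]
top insert [264. 338.] 0.71 [ 0.449 -0.071  0.008]
top insert [244. 418.] 0.65 [ 0.498 -0.293  0.008]Traceback (most recent call last):
  File "<stdin>", line 7, in <module>
ValueError: it knows: brush, cup, insert, insert_tab, pocket, screwdriver, softener, spare, stain_jar, tablet, tray
```

```bash
python3 - <<'E'
from h import *
im=save("scene","scene0")
a=cv2.imread("pics/top0.png"); 
c=np.vstack([a[120:330,120:460]]) ; c=cv2.resize(c,None,fx=2.35,fy=2.35,interpolation=cv2.INTER_CUBIC); cv2.imwrite("pics/topc.png",c)
for c in ("scene",):
    for t in ("insert","tray","spare"):
        for r in bot.search_frame(c,t)[:4]: print(c,t,np.round(r["box"]),round(r["conf"],2))
    for t in ("insert_tab","pocket","insert","tray"):
        for r in bot.spot_point(c,t)[:4]: 
            z={"insert_tab":.0835,"pocket":.059,"insert":.008}.get(t,0)
            print(c,t,np.round(r["pixel"]),round(r["conf"],2),np.round(atz(c,r["pixel"],z),3))
    print(np.round(bot.camera_info(c)["extrinsics"],3).tolist())
s=bot.read_state();print(s["time"],s["tool_pos"],s["tcp_rot"])
E
```

```text
scene insert [340. 179. 355. 199.] 0.69
scene insert [291. 173. 297. 189.] 0.68
scene tray [304. 174. 394. 241.] 0.56
scene spare [246. 208. 262. 237.] 0.72
scene insert_tab [188. 348.] 0.5 [ 0.458 -0.067  0.084]
scene insert_tab [178. 294.] 0.46 [ 0.542 -0.228  0.084]
scene insert_tab [173. 282.] 0.45 [ 0.548 -0.283  0.084]
scene insert_tab [294. 328.] 0.43 [0.81  0.245 0.084]
scene pocket [193. 345.] 0.8 [ 0.454 -0.081  0.059]
scene insert [209. 344.] 0.68 [ 0.464 -0.076  0.008]
scene insert [188. 292.] 0.67 [ 0.504 -0.298  0.008]
scene tray [208. 346.] 0.9 [ 0.445 -0.089  0.   ]
scene tray [222. 351.] 0.51 [ 0.491 -0.017  0.   ]
[[-0.759, 0.335, -0.558, 1.234], [0.651, 0.378, -0.659, 0.738], [-0.009, -0.863, -0.505, 0.682], [0.0, 0.0, 0.0, 1.0]]
0.75 [ 0.2230446  -0.63710036  0.20044354] [ 3.09706811e+00  5.26533260e-01 -9.46706459e-06]
```

View pics/topc.png

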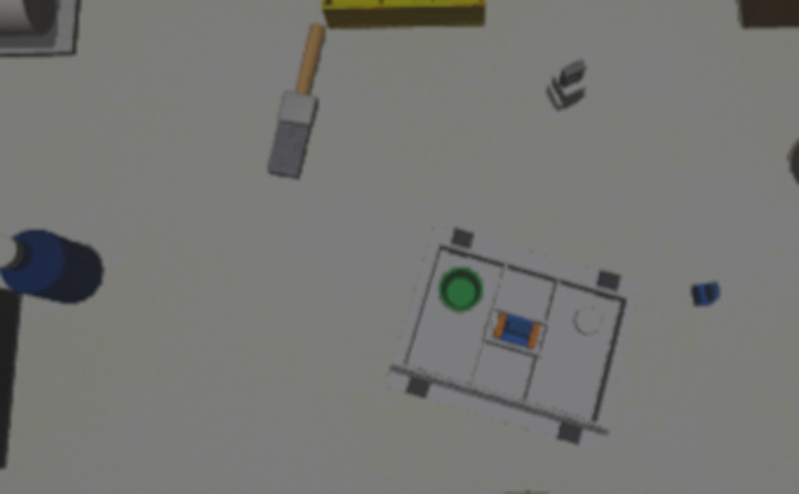

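View pics/scene0.png

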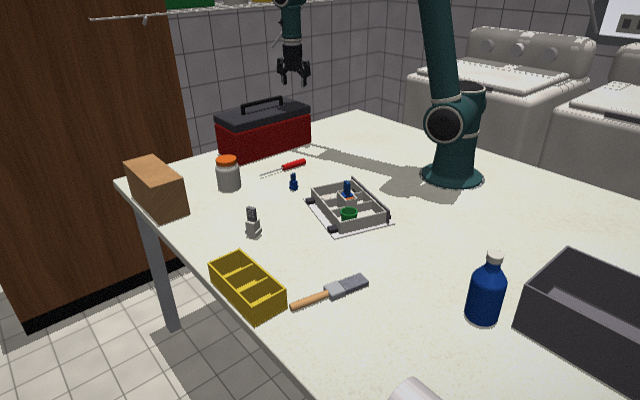

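The top view shows the blue insert in the tray at about (col 341, row 261), between the orange clips. The cup is on its left (+y) and the tablet on its right, and the tray yaw is about -0.27. The blue thing at (420, 245) is a look-alike. The scene view agrees.

```bash
python3 - <<'E'
from h import *
for p in ((162,225),(155,310),(170,290),(188,228)): print(p,np.round(atz("scene",p,0),3))
yaw=-.27
s=bot.read_state(); r=R.from_rotvec(s["tcp_rot"]).as_matrix()
a=np.arctan2(r[1,1],r[0,1]); print("turn about tool z",-(yaw-a))
x=np.array([-np.sin(yaw),np.cos(yaw),0]) # candidate tool axes after turn
r2=R.from_rotvec([0,0,yaw-a]).as_matrix()@r
print(r2.round(2)); print(np.round(r2.T@(np.array([.43,-.066,.24])-s["tool_pos"]),4))
T=np.array(bot.camera_info("wrist")["extrinsics"]); print(np.round(r.T@(T[:3,3]-s["tool_pos"]),3), np.round(r.T@T[:3,:3],2))
E
```

```text
(162, 225) [ 0.562 -0.659  0.   ]
(155, 310) [ 0.269 -0.489  0.   ]
(170, 290) [ 0.414 -0.43   0.   ]
(188, 228) [ 0.661 -0.457  0.   ]
turn about tool z -0.9639961274071933
[[ 0.27  0.96  0.  ]
 [ 0.96 -0.27 -0.  ]
 [-0.    0.   -1.  ]]
[ 0.6056  0.0471 -0.0396]
[ 0.071 -0.    -0.173] [[-0.   -0.96 -0.28]
 [ 1.   -0.   -0.  ]
 [-0.   -0.28  0.96]]
```

```bash
python3 -m jog '[[[0, 0, -0.03, -0.188], [0, 0, -0.03, -0.188], [0, 0, -0.03, -0.188], [0, 0, -0.01, -0.188], [0, 0, 0, -0.188]]]' 0.6; python3 -m jog '[[[0.06, 0, 0, -0.024], [0.06, 0.005, 0, 0], [0.06, 0.005, 0, 0], [0.06, 0.005, 0, 0], [0.06, 0.005, 0, 0]]]'; python3 -m jog '[[[0.06, 0.005, 0, 0], [0.06, 0.005, 0, 0], [0.06, 0.005, 0.01, 0], [0.06, 0.005, 0.02, 0], [0.06, 0.005, 0.02, 0]]]'
```

```text
time: 1.38
tool_pos: [0.2233, -0.6379, 0.3026]
tcp_rot: [2.517, 1.875, -0.002]
wrist_force: [-0.3, -0.4, -0.0]
width: 0.6
grip_force: 0.0
time: 2.0
tool_pos: [0.3249, -0.3521, 0.3006]
tcp_rot: [2.502, 1.898, 0.001]
wrist_force: [0.9, 0.2, -0.8]
width: 0.599
grip_force: 0.0
time: 2.62
tool_pos: [0.4293, -0.0716, 0.2512]
tcp_rot: [2.501, 1.898, 0.002]
wrist_force: [1.8, -0.2, 0.7]
width: 0.605
grip_force: 0.0
```

```bash
python3 - <<'E'
from h import *
i=bot.camera_info("wrist"); save("wrist","w0")
for t in ("insert_tab","pocket","insert","tray","cup","tablet"):
    for r in bot.spot_point("wrist",t)[:3]:
        z={"insert_tab":.0835,"pocket":.059,"insert":.008,"cup":.008,"tablet":.008}.get(t,0)
        print(t,np.round(r["pixel"]),round(r["conf"],2),np.round(atz("wrist",r["pixel"],z,i),4))
s=bot.read_state();print(s["time"],s["tool_pos"],s["tcp_rot"],s["width"],s["q"])
E
```

```text
insert_tab [173. 342.] 0.76 [ 0.4563 -0.0723  0.0835]
pocket [170. 343.] 0.92 [ 0.4583 -0.075   0.059 ]
insert [158. 341.] 0.69 [ 0.4609 -0.069   0.008 ]
tray [166. 339.] 0.63 [ 0.4566 -0.0792  0.    ]
cup [105. 366.] 0.68 [ 0.5072 -0.0134  0.008 ]
tablet [218. 360.] 0.85 [ 0.4659 -0.1561  0.008 ]
2.975 [ 0.42880794 -0.07464044  0.25173223] [2.50304385e+00 1.89638944e+00 6.24132990e-04] 0.6020072195420338 [-2.29127259e-01 -2.35362930e-01  2.01607419e+00 -5.28271988e-04
  1.35963777e+00  4.50423368e-02]
```

View pics/w0.png

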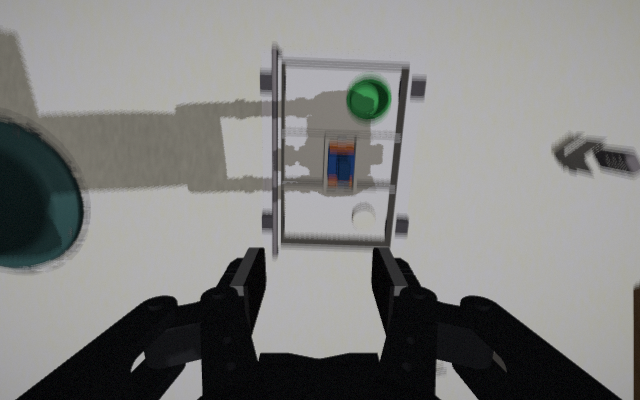

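The picture shows the insert at about (342, 165) between the orange clips, the cup at (368, 98) and the tablet at (363, 216). The tray sits slightly rotated, and there is some motion blur. I'll rectify a still frame onto the rim plane to refine the yaw and centre.

```bash
cat > rect.py <<'E'
from h import *
def rect(im,info,c,yaw,z,half=(.09,.13),s=2000):
    # canvas: columns = tray -y.. left=+y ; rows = top=+x
    x=np.array([np.cos(yaw),np.sin(yaw),0]);y=np.array([-np.sin(yaw),np.cos(yaw),0]);c=np.array([c[0],c[1],z])
    src=[];dst=[]
    for a,b in((1,1),(1,-1),(-1,-1),(-1,1)):
        src.append(proj("wrist",c+a*half[0]*x+b*half[1]*y,info)[::-1]); dst.append([(1-b)*half[1]*s,(1-a)*half[0]*s])
    H=cv2.getPerspectiveTransform(np.float32(src),np.float32(dst))
    return cv2.warpPerspective(im,H,(int(2*half[1]*s),int(2*half[0]*s)),flags=cv2.INTER_CUBIC)
E
python3 - <<'E'
from rect import *
s=bot.read_state();print(s["joint_vel"].__abs__().max() if hasattr(s["joint_vel"],"__abs__") else s["joint_vel"],s["tool_pos"],s["tcp_rot"])
i=bot.camera_info("wrist"); im=bot.read_camera("wrist"); np.savez("w1.npz",im=im,K=i["intrinsics"],T=i["extrinsics"])
g=im.astype(float)*1.0
c=rect(im,i,(.4575,-.0735),-.27,.052,s=3000); cv2.imwrite("pics/r1.png",cv2.convertScaleAbs(c[:,:,::-1],alpha=1.2))
m=rect(im,i,(.4575,-.0735),-.27,.048,half=(.03,.045),s=8000)
hsv=cv2.cvtColor(m,cv2.COLOR_RGB2HSV)
for n,lo,hi in(("orange",(2,120,60),(22,255,255)),("blue",(100,120,30),(130,255,255))):
    k=cv2.inRange(hsv,lo,hi); n_,l,st,ce=cv2.connectedComponentsWithStats(k)
    for j in range(1,n_):
        if st[j,4]>800:
            p=np.argwhere(l==j)[:,::-1].astype(np.float32); r=cv2.minAreaRect(p)
            print(n,"y,x mm from centre",(360-ce[j][0])/8,(240-ce[j][1])/8,np.array(r[1])/8,r[2])
for t in ("insert_tab","pocket","insert"):
    for r in bot.spot_point("wrist",t)[:1]:
        z={"insert_tab":.0835,"pocket":.059,"insert":.008}[t]
        print(t,np.round(r["pixel"]),round(r["conf"],2),np.round(atz("wrist",r["pixel"],z,i),4))
E
```

```text
0.01567172996850257 [ 0.42880794 -0.07464044  0.25173223] [2.50304385e+00 1.89638944e+00 6.24132990e-04]
orange y,x mm from centre 20.2351783128168 -0.5346065652908507 [ 9.79982185 29.26784515] 1.748945951461792
orange y,x mm from centre -20.980245595301653 10.71362786972771 [8.24999809 3.87499952] 0.0
orange y,x mm from centre -20.07576027031834 -11.093033078427887 [ 8.44791412 12.04702568] 1.2730300426483154
blue y,x mm from centre -2.191522783187729 -0.9027607949439442 [40.18739319 31.55242538] 2.5016229152679443
insert_tab [166. 340.] 0.83 [ 0.4551 -0.0682  0.0835]
pocket [167. 340.] 0.89 [ 0.4555 -0.073   0.059 ]
insert [157. 340.] 0.55 [ 0.4593 -0.0706  0.008 ]
```

View pics/r1.png

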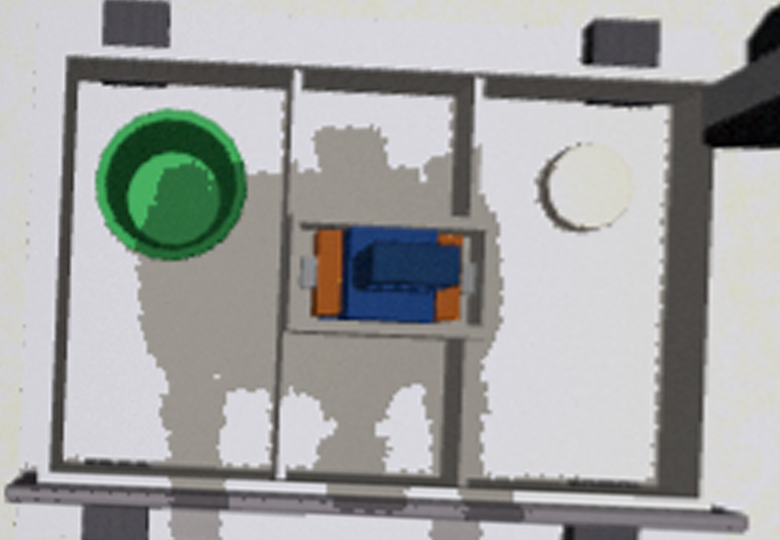

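The rectified view shows tray edges tilted a further 0.04 rad, so the yaw is about -0.31. Both clips show, with the tab between them. Next I'll refine the centre at the clip-top and tab-top planes.

```bash
python3 - <<'E'
from rect import *
d=np.load("w1.npz"); i=dict(intrinsics=d["K"],extrinsics=d["T"]); im=d["im"]
out=[]
for z in(.057,.1035):
    m=rect(im,i,(.4575,-.0735),-.31,z,half=(.03,.045),s=8000); q=cv2.convertScaleAbs(m[:,:,::-1],alpha=1.6)
    for k in range(-40,41,5): cv2.line(q,(360-8*k,0),(360-8*k,12 if k%10 else 24),(0,0,255),1)
    for k in range(-25,26,5): cv2.line(q,(0,240-8*k),(12 if k%10 else 24,240-8*k),(0,0,255),1)
    cv2.drawMarker(q,(360,240),(0,255,255),0,20); out.append(q)
cv2.imwrite("pics/r2.png",cv2.resize(np.vstack(out),(450,600),interpolation=cv2.INTER_AREA))
E
```

```text
(no output)
```

View pics/r2.png

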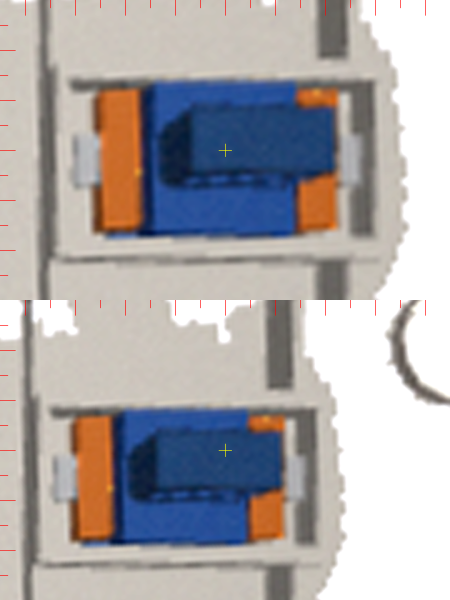

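In the z=57 mm plane the clip inner edges sit at +16.6 and -14.4 mm. At z=103.5 mm the tab top measures 26 x 12 mm, as it should, centred at about (x -2.0, y +1.4) mm in the -0.31 yaw frame. Both planes agree, so I'll work out the move.

```bash
cat > go.py <<'E'
from h import *
yaw=-.31; X=np.array([np.cos(yaw),np.sin(yaw),0]);Y=np.array([-np.sin(yaw),np.cos(yaw),0])
C=np.array([.4575,-.0735,0])-.0019*X+.0013*Y
def st():
    s=bot.read_state(); r=R.from_rotvec(s["tcp_rot"]).as_matrix(); p=np.array(s["tool_pos"])
    a=np.arctan2(r[1,1],r[0,1]); 
    print("t",s["time"],"tray x,y,z mm",np.round([(p-C)@X*1e3,(p-C)@Y*1e3,p[2]*1e3],2),"turn",round(-(yaw-a),4),"F tray",np.round([np.dot(s["wrist_force"],X),np.dot(s["wrist_force"],Y),s["wrist_force"][2]],1),"w",round(s["width"],3),"g",np.round(s["grip_force"],1))
    return s,r,p,a
if __name__=="__main__":
    s,r,p,a=st(); r2=R.from_rotvec([0,0,yaw-a]).as_matrix()@r
    print(C.round(4),r2.round(3),np.round(r2.T@(C+[0,0,.07]-p),4))
E
python3 go.py
```

```text
t 3.175 tray x,y,z mm [-25.19 -11.23 251.48] turn 0.035 F tray [-0.1  0.3  0.2] w 0.597 g 0.0
[ 0.4561 -0.0717  0.    ] [[ 0.305  0.952  0.001]
 [ 0.952 -0.305 -0.   ]
 [-0.     0.001 -1.   ]] [0.0112 0.025  0.1815]
```

```bash
python3 -m jog '[[[0, 0, 0, 0.035], [0.0112, 0.025, 0.02, 0], [0, 0, 0.04, 0], [0, 0, 0.03, 0], [0, 0, 0, 0]]]' >/dev/null; python3 - <<'E'
from go import *
from rect import rect
st(); i=bot.camera_info("wrist"); im=bot.read_camera("wrist"); st()
out=[]
for z in(.057,.1035):
    m=rect(im,i,C,yaw,z,half=(.03,.045),s=8000); q=cv2.convertScaleAbs(m[:,:,::-1],alpha=1.6)
    for k in range(-40,41,5): cv2.line(q,(360-8*k,0),(360-8*k,12 if k%10 else 24),(0,0,255),1)
    for k in range(-25,26,5): cv2.line(q,(0,240-8*k),(12 if k%10 else 24,240-8*k),(0,0,255),1)
    cv2.drawMarker(q,(360,240),(0,255,255),0,20); out.append(q)
cv2.imwrite("pics/r3.png",cv2.resize(np.vstack(out),(450,600),interpolation=cv2.INTER_AREA))
E
```

```text
t 3.8 tray x,y,z mm [ -3.07   0.71 158.27] turn 0.001 F tray [-0.1  0.6  0.7] w 0.596 g 0.0
t 3.85 tray x,y,z mm [ -1.4    0.92 160.33] turn 0.0013 F tray [ 0.4 -0.2  1.2] w 0.596 g 0.0
```

View pics/r3.png

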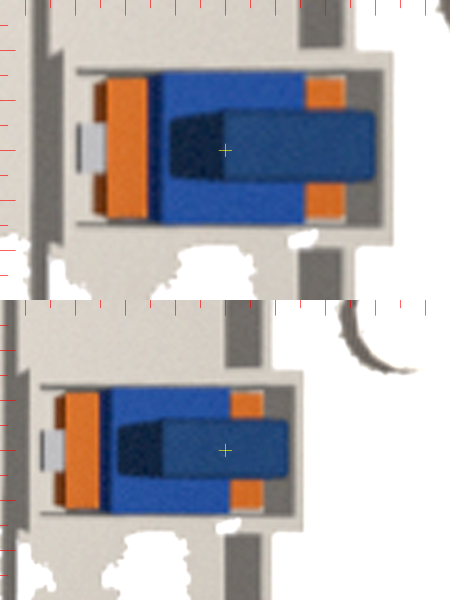

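The refined view shows the tab top centred within 0.5 mm and level in the frame, with the clips symmetric about the pocket centre. I'll descend and grip.

```bash
python3 -m jog '[[[0, 0, 0.04, 0], [0, 0, 0.03, 0], [0, 0, 0.02, 0], [0, 0, 0.0015, 0], [0, 0, 0, 0]]]' 0.6 >/dev/null; python3 -c "from go import *;st()"; python3 -m jog '[[[0, 0, 0, 0], [0, 0, 0, 0], [0, 0, 0, 0], [0, 0, 0, 0]]]' 0.0 45; python3 -c "from go import *;st()"
```

```text
t 4.475 tray x,y,z mm [ 1.06  1.37 71.35] turn 0.0021 F tray [0.3 0.3 0.5] w 0.6 g 0.0
time: 4.97
tool_pos: [0.4569, -0.0704, 0.0705]
tcp_rot: [2.534, 1.854, 0.002]
wrist_force: [0.1, 0.7, 6.2]
width: 0.11
grip_force: 44.2
t 4.975 tray x,y,z mm [ 0.38  1.42 70.53] turn 0.0025 F tray [-0.1  0.7  6.2] w 0.11 g 44.2
```

```bash
python3 -m jog '[[[0.004, 0, 0.0001, 0], [0.004, 0, 0.0004, 0], [0.004, 0, 0.0007, 0], [0.0035, 0, 0.0008, 0], [0, 0, 0, 0]]]'; python3 -c "from go import *;st()"
```

```text
time: 5.6
tool_pos: [0.4621, -0.0571, 0.0695]
tcp_rot: [2.531, 1.854, 0.001]
wrist_force: [-2.2, -4.5, 10.1]
width: 0.11
grip_force: 45.8
t 5.6 tray x,y,z mm [ 1.32 15.75 69.51] turn 0.0032 F tray [-0.7 -5.  10.1] w 0.11 g 45.8
```

```bash
python3 -m jog '[[[0.0015, 0, 0.0002, 0], [0, 0, 0, 0]]]' >/dev/null; python3 - <<'E'
from go import *
from rect import rect
st(); i=bot.camera_info("wrist"); im=bot.read_camera("wrist")
m=rect(im,i,C,yaw,.057,half=(.03,.045),s=8000); q=cv2.convertScaleAbs(m[:,:,::-1],alpha=1.6)
for k in range(-40,41,5): cv2.line(q,(360-8*k,0),(360-8*k,12 if k%10 else 24),(0,0,255),1)
f=cv2.convertScaleAbs(im[:,:,::-1],alpha=1.3)
cv2.imwrite("pics/r4.png",np.hstack([cv2.resize(q,(450,300)),cv2.resize(f[100:400,170:470],(300,300))]))
E
```

```text
t 5.85 tray x,y,z mm [ 1.14 17.26 69.19] turn 0.0037 F tray [-1.3 -4.5 10.8] w 0.11 g 45.1
```

View pics/r4.png

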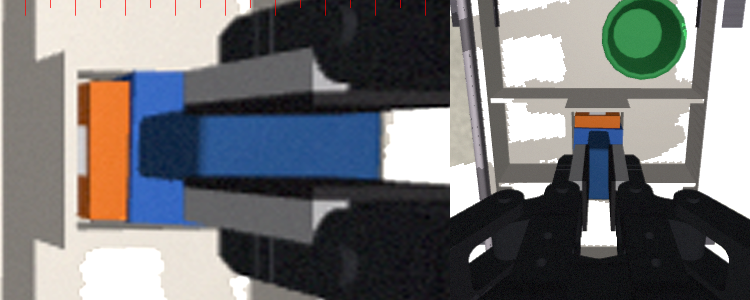

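The left clip's inner edge moved only from col 148 to about col 129, which is 3.7 mm. The tab top gives a lean of about 0.155 rad, so the pads slipped about 6 mm. I'll grip harder, push further and measure clip and lean numerically.

```bash
cat > meas.py <<'E'
from go import *
from rect import rect
from scipy.optimize import brentq
def meas(top=95.5):
    s,r,p,a=st(); i=bot.camera_info("wrist"); im=bot.read_camera("wrist")
    m=rect(im,i,C,yaw,.057,half=(.03,.06),s=8000); h=cv2.cvtColor(m,cv2.COLOR_RGB2HSV)
    o=cv2.inRange(h,(2,120,90),(22,255,255)); b=cv2.inRange(h,(95,100,25),(130,255,255))
    for n,sl in (("L",slice(0,480)),("R",slice(480,960))):
        c=np.where((o[150:330,sl]>0).sum(0)>40)[0]
        if len(c): print("clip",n,"y from",(480-sl.start-c[0])/8,"to",(480-sl.start-c[-1])/8)
    # -y end of tab: last blue column near x=0
    cols=np.where((b[225:255]>0).mean(0)>.6)[0]; yb=(480-cols[-1])/8e3
    T=np.array(i["extrinsics"]); cam=np.array([(T[:3,3]-C)@Y,T[2,3]])
    f=lambda t:(lambda y,z:(cam[0]+(yb-cam[0])*(cam[1]-z)/(cam[1]-.057))-y)(.0765*np.sin(t)-.013*np.cos(t),.027+.0765*np.cos(t)+.013*np.sin(t))
    try: print("lean",round(brentq(f,-.5,.5),3))
    except Exception as e: print("lean?",f(0),yb)
    return im
if __name__=="__main__": meas()
E
python3 meas.py; python3 -m jog '[[[0, 0, 0, 0], [0, 0, 0, 0], [0.002, 0, 0.0003, 0], [0.002, 0, 0.0004, 0], [0.002, 0, 0.0004, 0]]]' 0.0 110; python3 meas.py
```

```text
t 5.9 tray x,y,z mm [ 1.17 17.26 69.21] turn 0.0037 F tray [-0.9 -4.4 10.5] w 0.108 g 45.1
clip L y from 27.125 to 19.25
lean 0.17
time: 6.58
tool_pos: [0.4644, -0.0506, 0.0684]
tcp_rot: [2.53, 1.854, -0.001]
wrist_force: [-2.3, -6.0, 11.1]
width: 0.057
grip_force: 108.5
t 6.575 tray x,y,z mm [ 1.47 22.61 68.41] turn 0.0042 F tray [-0.4 -6.4 11.1] w 0.057 g 108.5
clip L y from 29.5 to 21.75
lean 0.242
```

The left clip is now pushed 6+ mm at a lean of 0.24. Next I'll rock towards the right clip.

```bash
python3 -m jog '[[[-0.005, 0, -0.0012, 0], [-0.005, 0, -0.0008, 0], [-0.005, 0, -0.0003, 0], [-0.005, 0, 0.0002, 0], [-0.004, 0, 0.0005, 0]]]' >/dev/null; python3 meas.py;  python3 -m jog '[[[-0.003, 0, 0.0005, 0], [-0.003, 0, 0.0007, 0], [-0.002, 0, 0.0006, 0], [0, 0, 0, 0]]]' > /dev/null; python3 meas.py
```

```text
t 7.25 tray x,y,z mm [ 1.57  2.72 70.64] turn 0.0008 F tray [-3.9 11.8 16.9] w 0.059 g 110.5
clip L y from 29.375 to 21.625
lean -0.019
t 7.8 tray x,y,z mm [ 2.59 -3.32 71.03] turn 0.0004 F tray [-7.6 13.8 25.9] w 0.057 g 109.5
clip L y from 29.5 to 21.875
lean -0.101
```

```bash
python3 -m jog '[[[-0.003, 0, -0.0005, 0], [-0.003, 0, 0, 0], [-0.003, 0, 0, 0], [-0.002, 0, 0, 0], [0, 0, 0, 0]]]' >/dev/null; python3 meas.py
```

```text
t 8.475 tray x,y,z mm [  2.8  -15.5   71.03] turn 0.0009 F tray [-5.  10.1 23.8] w 0.036 g 109.9
clip L y from 29.625 to 21.75
clip R y from -24.25 to -25.375
lean 0.101
```

```bash
python3 - <<'E'
from meas import *
im=meas(); i=bot.camera_info("wrist")
m=rect(im,i,C,yaw,.057,half=(.03,.06),s=8000); q=cv2.convertScaleAbs(m[:,:,::-1],alpha=1.6)
for k in range(-50,51,5): cv2.line(q,(480-8*k,0),(480-8*k,12 if k%10 else 24),(0,0,255),1)
f=cv2.convertScaleAbs(im[:,:,::-1],alpha=1.3)
cv2.imwrite("pics/r5.png",np.hstack([cv2.resize(q,(500,250)),cv2.resize(f[130:380,170:470],(300,250))]))
E
```

```text
t 8.525 tray x,y,z mm [  2.8  -15.51  71.03] turn 0.0009 F tray [-5.6 10.  22.6] w 0.035 g 109.6
clip L y from 29.625 to 21.75
clip R y from -24.25 to -25.375
lean 0.102
```

View pics/r5.png

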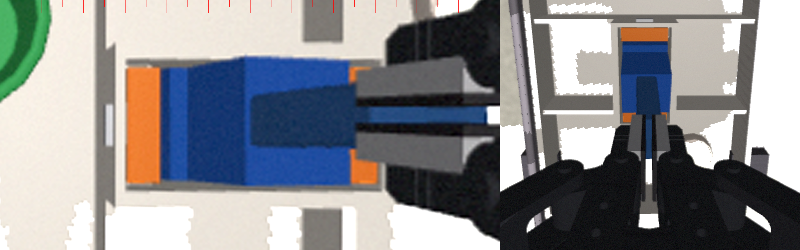

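The picture shows the insert leaning about 0.25 towards -y. The right clip's outer edge is at col 378 (-30.7 mm), about 6.7 mm out, and the left clip stays 6 mm out. At 110 N the fingers flex, so I'll ease the grip and bring the insert back upright.

```bash
sed -i 's/b\[225:255\]>0).mean(0)>.6/b[180:280]>0).sum(0)>20/' meas.py; python3 -m jog '[[[0, 0, 0, 0], [0, 0, 0, 0]]]' - 45 >/dev/null; python3 meas.py; python3 -m jog '[[[0.004, 0, -0.0008, 0], [0.004, 0, -0.0006, 0], [0.004, 0, -0.0004, 0], [0.003, 0, -0.0001, 0], [0, 0, 0, 0]]]' >/dev/null; python3 meas.py
```

```text
t 8.825 tray x,y,z mm [  2.77 -15.53  71.04] turn 0.001 F tray [-5.4  9.2 23.7] w 0.035 g 109.4
clip L y from 29.625 to 21.625
clip R y from -24.375 to -25.375
lean -0.262
t 9.5 tray x,y,z mm [ 2.22 -2.37 71.37] turn 0.0023 F tray [-2.   2.7 13. ] w 0.035 g 140.1
clip L y from 29.625 to 21.875
lean -0.081
```

```bash
python3 -m jog '[[[0.003, 0, -0.0002, 0], [0.003, 0, 0, 0], [0, 0, 0, 0]]]' 0.0 45 >/dev/null; python3 meas.py; python3 -m jog '[[[0, 0, 0, 0], [0, 0, 0, 0], [0, 0, 0, 0]]]' 0.5 45 >/dev/null; python3 meas.py
```

```text
t 9.925 tray x,y,z mm [ 1.64  3.49 71.01] turn 0.0023 F tray [-0.7  2.1 11. ] w 0.031 g 150.1
clip L y from 29.5 to 21.625
lean -0.004
t 10.35 tray x,y,z mm [-1.29  2.1  67.98] turn 0.0025 F tray [-0.1  0.1  0. ] w 0.502 g 0.0
clip L y from 29.5 to 21.75
clip R y from -22.5 to -30.5
lean 0.012
```

Both clips are out (left 21.7, right 22.5 mm inner face) and the insert stands upright. I'll recentre and regrip gently.

```bash
python3 -m jog '[[[-0.002, 0.0015, 0.001, 0], [0, 0, 0, 0], [0, 0, 0, 0]]]' 0.5 40 >/dev/null; python3 -c "from go import *;st()"; python3 -m jog '[[[0, 0, 0, 0], [0, 0, 0, 0], [0, 0, 0, 0], [0, 0, 0, 0]]]' 0.0 40 >/dev/null; python3 meas.py;  python3 -m jog '[[[0, 0, -0.003, 0], [0, 0, -0.003, 0], [0, 0, -0.004, 0], [0, 0, -0.004, 0], [0, 0, 0, 0]]]' >/dev/null; python3 meas.py
```

```text
t 10.775 tray x,y,z mm [ 0.85  0.19 67.5 ] turn 0.0023 F tray [ 0.8 -0.7  0.1] w 0.5 g 0.0
t 11.275 tray x,y,z mm [ 0.99  0.27 67.74] turn 0.0026 F tray [-0.1  0.5  1.2] w 0.12 g 40.8
clip L y from 29.5 to 21.75
lean 0.018
t 11.95 tray x,y,z mm [ 1.36  0.28 82.14] turn 0.0025 F tray [-0.7  0.2  0. ] w 0.121 g 40.6
clip L y from 29.5 to 21.75
lean -0.116
```

```bash
python3 -m jog '[[[0, 0, -0.012, 0], [0, 0, -0.015, 0], [0, 0, -0.015, 0], [0, 0, -0.015, 0], [0, 0, 0, 0]]]' >/dev/null; python3 - <<'E'
from meas import *
im=meas(); s=save("scene","s9")
f=cv2.convertScaleAbs(im[:,:,::-1],alpha=1.3)
cv2.imwrite("pics/r6.png",np.hstack([cv2.resize(f[80:380,170:470],(400,400)),cv2.resize(s[130:250,290:410,::-1],(400,400),interpolation=cv2.INTER_CUBIC)]))
E
```

```text
t 12.625 tray x,y,z mm [  2.44   0.43 140.74] turn 0.0025 F tray [-0.8  0.3 -0.1] w 0.121 g 40.6
clip L y from 29.625 to 21.625
lean -0.398
```

View pics/r6.png

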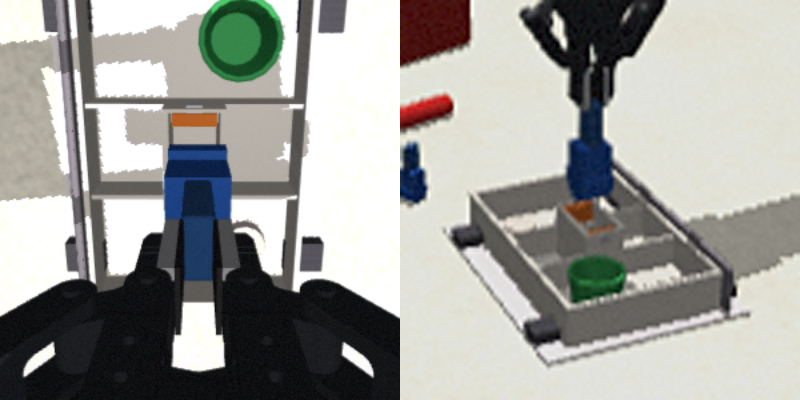

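The pictures show the insert hanging upright in the gripper, clear above the empty pocket, with both clips out and the cup and tablet in place. I'll settle it and hand in.

```bash
python3 -m jog '[[[0, -0.0015, 0, 0], [0, 0, 0, 0], [0, 0, 0, 0], [0, 0, 0, 0]]]' >/dev/null; python3 -c "
from go import *
s=st(); print(np.abs(s[0]['joint_vel']).max()); print(bot.finish_job())"
```

```text
t 13.225 tray x,y,z mm [ -0.71   0.25 138.39] turn 0.0025 F tray [ 0.5  0.5 -0.2] w 0.125 g 40.6
0.003161923813787002
the job is handed in; nothing more can be done
None
```

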